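# Hold the underwater robot's claw open with its push rod

### The arm

A 6-joint arm with a two-finger parallel gripper is mounted at the origin on the work surface. World frame = base frame: x ahead of the robot, y to its left, z up, the work surface at z = 0. Lengths are in m, angles in rad, forces in N, time in s.
With the tool pointing down it reaches from about 0.3 to 0.825 m from the base axis. Payload 5.4 kg.
Tool frame: the origin (TCP) lies at the very end of the fingers, on their centre line; the grasp point (between the pads) lies 19 mm behind it (ctrl.tcp_to_grasp is the distance from the TCP to the grasp point, in m); z points along the fingers, y is the line along which they close (so a half turn about z gives the same grasp; the last joint's range is limited). The gripper opens to 92 mm and grips with 3 to 60 N. Pads are 20 mm wide; open, the fingers measure 128 mm over their backs; the gripper's body (75 mm by 189 mm) begins 69 mm behind the grasp point.
Start: joints at [-1.359, 0.158, 1.597, -0, 1.386, -0.21], TCP at [0.235, -0.525, 0.215] pointing down, gripper open.
Joint ranges: [-2.91, 2.91], [-0.94, 2.29], [0.18, 2.7], [-1.29, 4.43], [0.17, 2.64], [-3, 3]. Speed limits (rad/s): [2.57, 2.57, 3.14, 3.14, 3.14, 3.14].

### API

Orientations are given as a rotation vector (axis times angle).
In Python, from bench import ctrl, camera, camera_model, job gives the robot as it stands.
- The arm moves only by the shell command python3 -m pendant 'ROWS' [FORCE]. ROWS is JSON, a list that holds one entry, the list of rows, each a list of 5 numbers: the finger opening in mm, from 0 to 91.9, then the shift along the tool's x, y, z in mm, then the turn about the tool's z in degrees. In form: [[[grip, tx, ty, tz, turn], ...]]. A call has 1 to 8 rows; each row shifts and turns the commanded pose from where the row before left it, along the tool's axes as they then stand; what a row does not reach is not made up. A row lasts 1/8 s, in which the tool goes at most 62.5 mm and 10.7 degrees, less where a joint would pass 70% of its speed; a pose out of reach is approached as far as the arm can. A call is refused whole if a number of a shift passes 62.5 or a number of a turn 10.7, either way. A call with a gripper value outside its range is refused whole. The fingers move at their own pace and stop on an object; FORCE is the grip in N (left out, the last holds). Time passes only in rows, so rows that do not move let the fingers close. It gives the time, the measured TCP pose, the force, the opening and the grip force at its end, in the units of the state.
- ctrl.get_state(): the state, without advancing time (a new reading comes with each control period).
- camera(name): name is "scene" or "top" or "wrist"; returns the picture (420x560x3 uint8, red, green, blue); there is no depth.
- camera_model(name): a dict with "fov_y" (degrees; the focal length in pixels is half the picture's height over the tangent of half this angle, whatever the lens; pixels are square), "cx", "cy" (the principal point, pixels), "rvec" (rotation vector, rad) and "tvec" (3), from world to camera coordinates, as OpenCV has them; the wrist camera has in their place "T_tool_cam" (4x4, takes a point from camera to tool coordinates, whose origin is the TCP and whose axes are the flange's). Camera axes: x right, y down, z forward; pixel columns grow to the right and rows downward; lengths in m; the calibration is good to about 2 mm. A picture is of the moment at which its call begins: read the wrist's pose just before it. camera_model takes no time and is no camera call.
- job.hand_in(): hands the job in; it is judged then, once.
The state is a dict: "time": time; "joints": joint angles; "qd": joint speeds; "joint_torque": joint torques, N m; "eef_pos": TCP position; "orientation": TCP orientation; "contact_force": force on the tool from outside, world axes, zero at the start; "ft_torque": the same for the moment, N m; "grip_width": finger opening in m; "finger_force": force on a finger pad.
Only numpy, scipy, OpenCV 4.12 (cv2) and the standard library are available. Lean on these libraries where they do the work, as an engineer would, in place of code of your own. Each camera call takes 0.05 s, during which the arm holds its last target. There are 200 camera calls.

### The job

We are about to set the stop screws on the underwater robot's claw. Take the steel push rod out of its wooden block, pass its round end down through the hole in the claw's guide plate into the cup below, and push down against the springs until the two jaw tips stand about 60 mm apart (anything from 50 to 70 mm will do). Finish while holding it there, the rod still in the gripper and the jaws still; nothing but the rod may work the claw, and leave the other things on the bench alone.

Things in the scene. Friction and masses are not known exactly. Their poses are not given: they have to be found in the camera images.
- rod_grip (a point): centre of the square fork end (clevis) at the top of the loose steel push rod: 20 x 20 mm in plan (x and y), 38 mm high (19 mm above and below this point), the place to grip; z runs up the rod. Below it the rod is round, 10 mm thick (with a 17 mm lock nut just under the fork), with a half-ball lower end 117 mm below this point. 110 g. It starts upright in the middle hole of the block
- rod_tip (a point): the lowest point of the push rod, on its axis, 117 mm below rod_grip; axes as the rod's (z up the rod)
- rod: the loose push rod as a whole, origin at its lowest point (same as rod_tip)
- block: wooden block 70 x 130 x 45 mm screwed to the bench, origin at the centre of its underside; the rod stands in its middle hole, 13 mm wide and 35 mm deep (the rod's tip starts 10 mm above the bench; lift it by more than 35 mm to clear the hole)
- stand: red welded-bar frame of the robot's tool skid with the aluminium claw bolted in, fixed on the bench, 174 mm (x) by 242 mm (y) over its feet, frame 197 mm high, with a white pipe pod strapped on its -x side (reaching 135 mm from the origin, 106 mm high); the guide plate's top at 205 mm (bolt heads to 210 mm) is its highest part. Origin on the bench under the claw's axis; the jaws open along its y
- guide_hole (a point): centre of the hole's mouth, on the top face of the 8 mm guide plate, 205 mm above the bench: a through hole 14 mm wide with a small chamfer; z up
- cup (a point): centre of the floor of the round brass cup on the crosshead, straight under the guide hole, where the rod's end bears; inside 16 mm wide, 10 mm deep; with the claw closed the floor is 36 mm below guide_hole. It goes down with the crosshead
- crosshead (a joint): how far the crosshead has been pushed down, m: 0 claw closed, 0.025 end of travel. Springs push it back up: about 4 N to start it, 0.45 N more per mm (about 11 N at 16 mm, 15 N at the end). It moves both jaws: jaw tips 10 mm apart at 0, 33 mm at 0.008, 50 mm at 0.0132, 60 mm at 0.0163, 70 mm at 0.0194, 89 mm at 0.025
- jaw_l_tip (a point): inner face of the rubber pad at the tip of the jaw on the stand's +y side; the distance between the two tip points is the jaw opening
- jaw_r_tip (a point): inner face of the rubber pad at the tip of the jaw on the stand's -y side
- coupling: bystander: loose white pipe coupling, a ring 60 mm across and 48 mm high, standing near the block, origin at the centre of its underside
- screwdriver: bystander: loose screwdriver 200 mm long with a yellow handle, lying on the far side of the stand
- hoseclamp: bystander: loose steel hose clamp, 52 mm across and 12 mm high with a screw housing at one side, lying near the block, origin at the centre of its underside
There are look-alikes about, which are no part of the job. There is more than one size of the rod; the job needs the smaller.

How it is judged:
By the outcome, as a careful person would: the job done as asked, in the order asked, and still so for the second after the job is handed in, while the arm keeps its last pose, push and grip.
It also fails if it takes over 48 s, if anything falls off the work surface, if the arm or the gripper's body presses on something with over 40 N, if the wrist force passes 120 N, or if a joint passes its speed limit or range.

## Working session

There is one attempt and no reset: what is moved stays moved. The work goes in short steps, Python scripts to look and compute and a shell command to move; the robot and the scene stay as the last step left them, time stands still between calls to the robot, and variables do not carry over. Pictures are saved under pics/ and viewed, at most 12 in all, crops included, and the job is handed in when it is done.

```bash
ls; mkdir -p pics; cat > h.py <<'E'
import numpy as np, cv2
from bench import ctrl, camera, camera_model, job
from scipy.spatial.transform import Rotation as R
def f(m): return 210/np.tan(np.radians(m["fov_y"])/2)
def ray(name,u,v,st=None):
    m=camera_model(name); d=np.array([(u-m["cx"])/f(m),(v-m["cy"])/f(m),1.])
    if name=="wrist":
        st=st or ctrl.get_state(); T=np.array(m["T_tool_cam"]); Rt=R.from_rotvec(st["orientation"]).as_matrix()
        return np.array(st["eef_pos"])+Rt@T[:3,3], Rt@T[:3,:3]@d
    Rm=R.from_rotvec(np.ravel(m["rvec"])).as_matrix(); return -Rm.T@np.ravel(m["tvec"]), Rm.T@d
def onz(name,u,v,z,st=None):
    c,d=ray(name,u,v,st); return c+d*(z-c[2])/d[2]
def proj(name,p,st=None):
    m=camera_model(name); p=np.array(p,float)
    if name=="wrist":
        st=st or ctrl.get_state(); T=np.array(m["T_tool_cam"]); Rt=R.from_rotvec(st["orientation"]).as_matrix()
        q=T[:3,:3].T@(Rt.T@(p-np.array(st["eef_pos"]))-T[:3,3])
    else: q=R.from_rotvec(np.ravel(m["rvec"])).as_matrix()@p+np.ravel(m["tvec"])
    return q[:2]/q[2]*f(m)+[m["cx"],m["cy"]]
def two(n1,p1,n2,p2):
    (a,b),(c,d)=ray(n1,*p1),ray(n2,*p2)
    s=np.linalg.lstsq(np.c_[b,-d],c-a,rcond=None)[0]; return (a+b*s[0]+c+d*s[1])/2, np.linalg.norm(a+b*s[0]-c-d*s[1])
def snap(name,fn,crop=None,k=1):
    im=camera(name)[:,:,::-1].copy(); cv2.imwrite("pics/raw_"+fn,im)
    if crop: x0,y0,x1,y1=crop; im=cv2.resize(im[y0:y1,x0:x1],None,fx=k,fy=k,interpolation=cv2.INTER_CUBIC)
    cv2.imwrite("pics/"+fn,im); return im
E
python3 - <<'E'
from h import *
snap("scene","s.png");snap("top","t.png")
for n in("scene","top"):
    m=camera_model(n);print(n,m)
print(ctrl.get_state())
E
```

```text
pics
scene {'fov_y': 45.634173298038725, 'cx': 270.5757930901513, 'cy': 214.9821017198961, 'rvec': array([ 1.52662972,  2.14002452, -0.78620577]), 'tvec': array([ 0.14154461, -0.31689181,  1.3611751 ])}
top {'fov_y': 42.94233837780125, 'cx': 285.5175614352811, 'cy': 208.10729447374217, 'rvec': array([ 2.12431029, -2.13425721,  0.19685511]), 'tvec': array([0.028021  , 0.59941959, 1.09493419])}
{'time': 0.1, 'joints': array([-1.35906250e+00,  1.58980917e-01,  1.59807564e+00,  1.89114597e-05,
        1.38618813e+00, -2.10089449e-01]), 'qd': array([-0.00086303, -0.00116102, -0.00201374,  0.00049106, -0.00132558,
       -0.00061034]), 'joint_torque': array([ 4.83687108e-04, -3.86503458e+01, -3.22960210e+01,  7.02671916e-02,
        3.39138508e-02, -5.03702722e-05]), 'eef_pos': array([ 0.23529319, -0.52405351,  0.2137356 ]), 'orientation': array([-3.07036214e+00, -6.57345685e-01, -2.70489627e-05]), 'contact_force': array([ 0.22034938, -0.2566205 , -0.12202493]), 'ft_torque': array([-0.0268044 , -0.00582549, -0.0016723 ]), 'finger_force': 0.0, 'grip_width': 0.0919446045686882}
```

View pics/s.png

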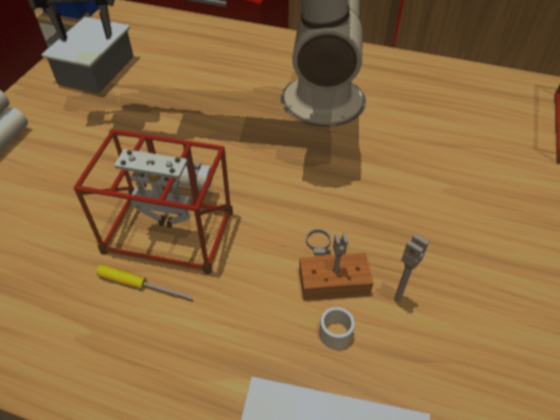

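View pics/t.png

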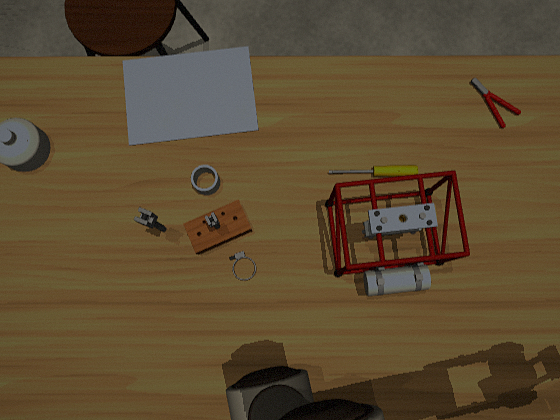

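The scene view has two rod-like parts. One stands in the block at scene (340,245) / top (212,220). A taller, loose one stands at scene (412,255) / top (150,218). The one in the block's middle hole is smaller and fits the description. The stand's guide plate is at top (402,218), with its hole near (403,218). I'll confirm with an enlarged crop.

```bash
python3 - <<'E'
from h import *
a=cv2.imread("pics/raw_s.png")[215:315,290:440];b=cv2.imread("pics/raw_t.png")
A=cv2.resize(a,(420,280),interpolation=3)
B=cv2.resize(b[190:270,130:250],(378,252),interpolation=3)
C=cv2.resize(b[160:300,320:475],None,fx=3.9/1.9,fy=3.9/1.9,interpolation=3)
o=np.zeros((600,800,3),np.uint8);o[:280,:420]=A;o[:252,421:799]=B;o[290:290+C.shape[0],:C.shape[1]]=C
cv2.imwrite("pics/c1.png",o)
r,e=two("scene",(341,243),"top",(212,219));print("rod",r,e)
r2,e=two("scene",(416,245),"top",(146,214));print("big",r2,e)
for uv in((403,218),):print("hole",onz("top",*uv,0.205))
print("hole2",two("scene",(151,162),"top",(403,218)))
print("rod top z.148?",onz("top",212,219,.13))
print("block ends",[onz("top",*p,.045) for p in((186,232),(241,202),(252,232),(197,252))])
print("clamp",onz("top",244,268,0),"coupling",onz("top",205,180,.048))
print([onz("top",*p,.205) for p in((369,212),(436,206),(437,227),(371,233))])
E
```

```text
rod [0.56359179 0.17480941 0.13089314] 0.0046379326323641
big [0.56596874 0.29499335 0.18008119] 0.006197941020449605
hole [ 0.55244825 -0.19243724  0.205     ]
hole2 (array([ 0.55175211, -0.19077707,  0.20425294]), np.float64(0.003866847319867961))
rod top z.148? [0.56422845 0.1726526  0.13      ]
block ends [array([0.54989047, 0.23939354, 0.045     ]), array([0.61508372, 0.12183745, 0.045     ]), array([0.54925436, 0.0975356 , 0.045     ]), array([0.50671559, 0.21470114, 0.045     ])]
clamp [0.47528707 0.11733919 0.        ] coupling [0.663751   0.20063801 0.048     ]
[array([ 0.56404809, -0.12953305,  0.205     ]), array([ 0.57488145, -0.25514722,  0.205     ]), array([ 0.53526582, -0.25480435,  0.205     ]), array([ 0.52460179, -0.13193281,  0.205     ])]
```

View pics/c1.png

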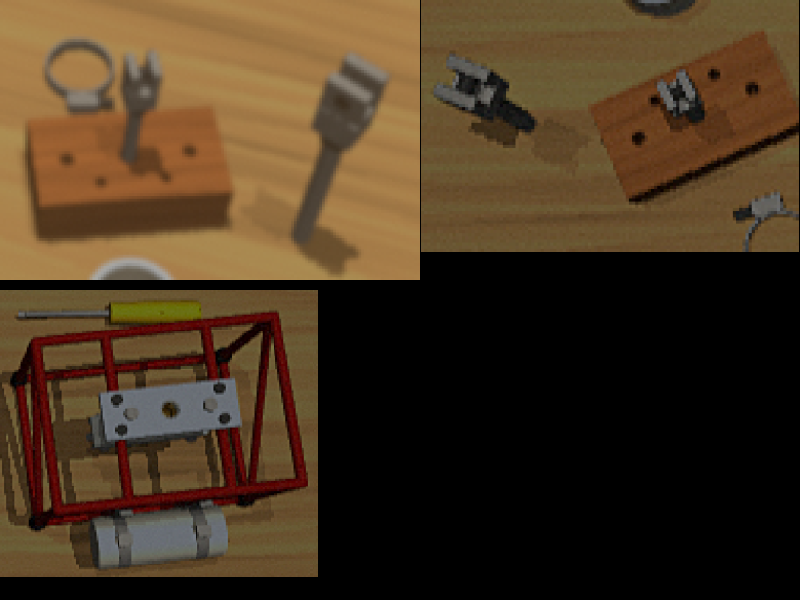

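The crop confirms it. The rod in the block's middle hole is the smaller one, while the loose one on the right is visibly larger and outside the block. Next I'll move above the rod and look with the wrist camera.

```bash
cat >> h.py <<'E'
def go(p):
    s=ctrl.get_state(); M=R.from_rotvec(s["orientation"]).as_matrix()
    print("tool delta mm",np.round(M.T@(np.array(p)-s["eef_pos"])*1000,1),"toolx yaw",np.degrees(np.arctan2(M[1,0],M[0,0])),"pos",s["eef_pos"],"F",s["contact_force"],"t",s["time"],"z",M[:,2])
E
python3 - <<'E'
from h import *
go((0.50,0.15,0.30)); print(camera_model("wrist"))
E
```

```text
tool delta mm [ 517.5 -506.7  -85.3] toolx yaw 24.168476976051444 pos [ 0.23529319 -0.52405351  0.2137356 ] F [ 0.22034938 -0.2566205  -0.12202493] t 0.1 z [-3.29007672e-04  1.61904248e-03 -9.99998635e-01]
{'fov_y': 62.160330610563804, 'cx': 282.40916271284675, 'cy': 205.5673352287049, 'T_tool_cam': array([[ 1.56315761e-04, -9.62388868e-01, -2.71675619e-01,
         7.73280811e-02],
       [ 9.99999922e-01,  2.48733170e-04, -3.05740668e-04,
        -1.39154651e-03],
       [ 3.61816153e-04, -2.71675550e-01,  9.62388832e-01,
        -1.70235181e-01],
       [ 0.00000000e+00,  0.00000000e+00,  0.00000000e+00,
         1.00000000e+00]])}
```

```bash
python3 -m pendant '[[[91.9,0,0,-50,0],[91.9,0,0,-36,0],[91.9,40,-39,0,0],[91.9,40,-39,0,0],[91.9,40,-39,0,0],[91.9,40,-39,0,0],[91.9,40,-39,0,0],[91.9,40,-39,0,0]]]' && python3 -m pendant '[[[91.9,40,-39,0,0],[91.9,40,-39,0,0],[91.9,40,-39,0,0],[91.9,40,-39,0,0],[91.9,40,-39,0,0],[91.9,40,-39,0,0],[91.9,37,-38,0,0],[91.9,0,0,0,0]]]' && python3 - <<'E'
from h import *
go((0.564,0.173,0.25)); 
s=ctrl.get_state();im=snap("wrist","w1.png");print(proj("wrist",(0.564,0.173,0.146),s),proj("wrist",s["eef_pos"],s))
E
```

```text
time: 1.1
eef_pos: [0.3587, -0.211, 0.3002]
orientation: [-3.072, -0.657, -0.0]
contact_force: [0.7, -0.0, 0.5]
grip_width: 0.0916
finger_force: 0.0
time: 2.1
eef_pos: [0.4998, 0.1515, 0.2996]
orientation: [-3.07, -0.665, 0.003]
contact_force: [0.2, 0.1, 0.6]
grip_width: 0.0921
finger_force: 0.0
tool delta mm [67.5  7.1 49.5] toolx yaw 24.44053221230038 pos [0.49975105 0.15153091 0.29957713] F [0.1923703  0.13532751 0.61289551] t 2.1 z [-1.89089940e-03  4.54348707e-04 -9.99998109e-01]
[292.08575716 118.42260706] [285.12131926 258.6700833 ]
```

View pics/w1.png

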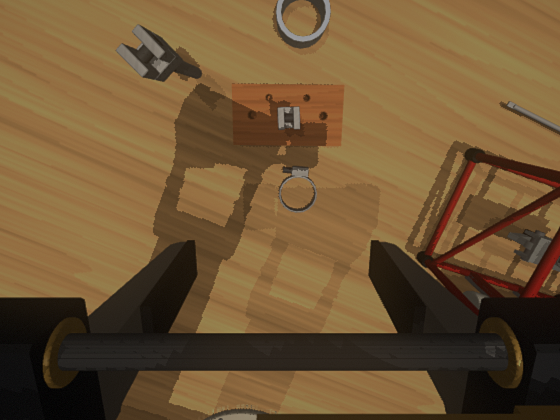

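The wrist view shows the fork at (289,118), square with the tool's axes. The block, hose clamp (297,190) and coupling (302,20) are all clear. The big rod at (150,55) lies along the closing line, so I'll turn the gripper +90° to keep its body away.

```bash
python3 - <<'E'
from h import *
s=ctrl.get_state();print(s["joints"])
im=cv2.imread("pics/raw_w1.png"); c=im[95:140,270:315]; g=cv2.cvtColor(c,cv2.COLOR_BGR2HSV)
m=((g[...,1]<60)&(g[...,2]>90)).astype(np.uint8); ys,xs=np.nonzero(m); print(len(xs),xs.min()+270,xs.max()+270,ys.min()+95,ys.max()+95)
n,l,st,ce=cv2.connectedComponentsWithStats(m);print(st+[270,95,0,0,0])
r=cv2.minAreaRect(np.c_[xs,ys].astype(np.float32));print(r[0][0]+270,r[0][1]+95,r)
p=onz("wrist",r[0][0]+270,r[0][1]+95,.146,s);print(p);go((p[0],p[1],.25))
cv2.imwrite("pics/d.png",cv2.resize(c,None,fx=10,fy=10,interpolation=0))
E
```

```text
[ 5.96183452e-02 -2.44519854e-02  1.62231737e+00 -3.55534364e-04
  1.54556463e+00  1.20575188e+00]
321 278 299 107 128
[[ 270   95   45   45 1704]
 [ 278  107   14   22  188]
 [ 293  107    7   22  133]]
288.5 117.5 ((18.5, 22.5), (21.0, 21.0), 90.0)
[0.56325401 0.17430015 0.146     ]
tool delta mm [68.2  4.  49.6] toolx yaw 24.33193538742823 pos [0.49955509 0.1498167  0.29975494] F [-0.08703874 -0.45631891  0.26960476] t 2.15 z [-1.81291907e-03 -4.64265243e-04 -9.99998249e-01]
```

View pics/d.png

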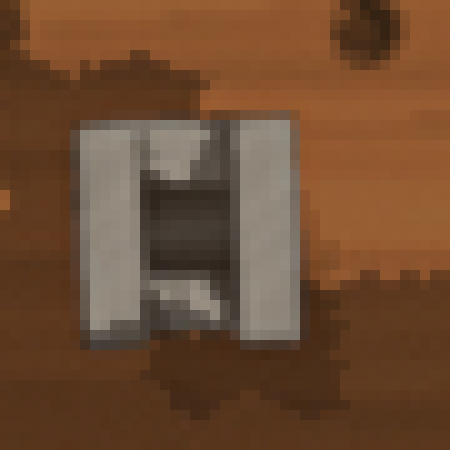

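```bash
python3 -m pendant '[[[91.9,34,2,0,0],[91.9,34,2,0,0],[91.9,0,0,0,-10],[91.9,0,0,0,-10],[91.9,0,0,0,-10],[91.9,0,0,0,-10],[91.9,0,0,0,-10],[91.9,0,0,0,-10]]]' && python3 -m pendant '[[[91.9,0,0,0,-10],[91.9,0,0,0,-10],[91.9,0,0,30,-10],[91.9,0,0,30,0],[91.9,0,0,0,0]]]' && python3 - <<'E'
from h import *
s=ctrl.get_state();im=snap("wrist","w2.png");print(s["joints"])
print(proj("wrist",(0.5633,0.1743,.146),s)); go((0.5633,0.1743,.108))
E
```

```text
time: 3.15
eef_pos: [0.5634, 0.1712, 0.3006]
orientation: [2.328, 2.11, -0.001]
contact_force: [-0.7, 0.1, -0.3]
grip_width: 0.0917
finger_force: 0.0
time: 3.78
eef_pos: [0.5617, 0.1713, 0.2379]
orientation: [-1.707, -2.632, 0.006]
contact_force: [-0.0, -0.8, 0.4]
grip_width: 0.0918
finger_force: 0.0
[ 9.05875528e-02  1.79766832e-01  1.52668728e+00 -3.47271918e-04
  1.44107842e+00 -3.29277722e-01]
[285.57584922 208.22901781]
tool delta mm [  2.2   1.7 132.1] toolx yaw 114.07185996463667 pos [0.56293416 0.1716645  0.24009527] F [ 0.53584786 -0.08962486  0.86202602] t 3.825 z [-2.13466374e-03 -4.32105633e-04 -9.99997628e-01]
```

View pics/w2.png

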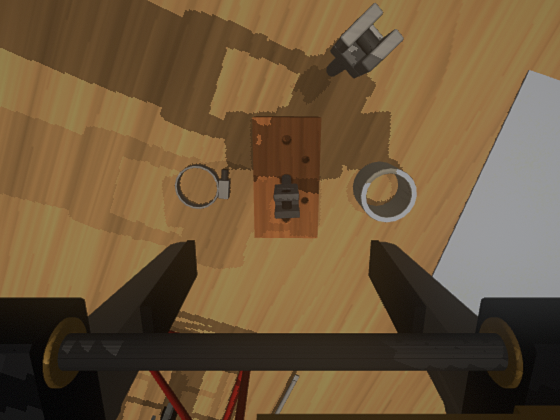

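The wrist view shows the fork centred near (287,207), about 1 px from the prediction. The coupling (387,190) and clamp (198,186) sit below fingertip height, so I'll descend and grip.

```bash
python3 -m pendant '[[[91.9,2,2,40,0],[91.9,0,0,40,0],[91.9,0,0,32,0],[91.9,0,0,20,0],[91.9,0,0,0,0]]]' && python3 -m pendant '[[[10,0,0,0,0],[10,0,0,0,0],[10,0,0,0,0],[10,0,0,0,0],[10,0,0,0,0],[10,0,0,0,0],[10,0,0,0,0],[10,0,0,0,0]]]' 35 && python3 - <<'E'
from h import *
go((0.5633,0.1743,.108));snap("wrist","w3.png")
E
```

```text
time: 4.45
eef_pos: [0.5644, 0.1752, 0.1084]
orientation: [-1.707, -2.636, 0.001]
contact_force: [-0.6, 0.4, -0.3]
grip_width: 0.0919
finger_force: 0.0
time: 5.45
eef_pos: [0.5645, 0.1755, 0.1085]
orientation: [-1.707, -2.637, 0.0]
contact_force: [-0.3, 0.6, 0.2]
grip_width: 0.0202
finger_force: 35.0
tool delta mm [-0.6 -1.6  0.5] toolx yaw 114.16539671258161 pos [0.56446156 0.17552284 0.10848871] F [-0.30780799  0.62907186  0.15354902] t 5.45 z [-3.75039571e-04 -4.41738499e-05 -9.99999929e-01]
```

View pics/w3.png

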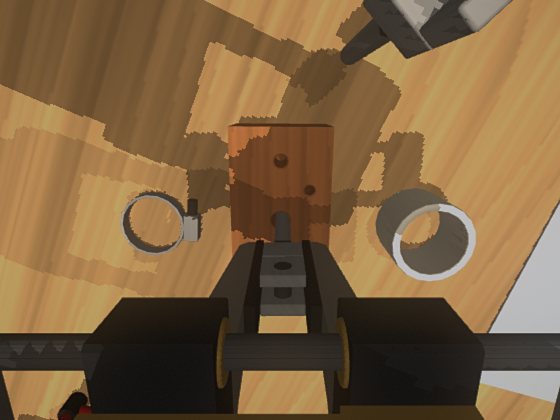

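Gripped: the opening reads 20.2 mm at 35 N, with the fork seated between the pads in the view (262–306, 243–316). Now I'll lift straight up and carry it towards the guide hole.

```bash
python3 -m pendant '[[[10,0,0,-10,0],[10,0,0,-20,0],[10,0,0,-40,0],[10,0,0,-50,0],[10,0,0,-50,0],[10,0,0,-40,0],[10,0,0,-30,0],[10,0,0,0,0]]]' && python3 - <<'E'
from h import *
go((0.552,-0.1915,.345))
E
```

```text
time: 6.5
eef_pos: [0.5659, 0.1757, 0.3531]
orientation: [1.704, 2.632, 0.008]
contact_force: [0.0, -0.3, -1.6]
grip_width: 0.0197
finger_force: 35.0
tool delta mm [-329.3 -163.1    7.7] toolx yaw 114.17152034221421 pos [0.56586421 0.17573972 0.35312416] F [ 0.01652999 -0.31224827 -1.59271092] t 6.5 z [ 7.81293023e-03  8.04596200e-04 -9.99969155e-01]
```

```bash
python3 -m pendant '[[[10,-20,-10,0,0],[10,-40,-20,0,0],[10,-45,-22,0,0],[10,-45,-22,0,0],[10,-45,-22,0,0],[10,-45,-22,0,0],[10,-45,-22,0,0],[10,-30,-16,0,0]]]' && python3 -m pendant '[[[10,-14,-7,0,0],[10,0,0,0,0],[10,0,0,0,0],[10,0,0,0,0]]]' && python3 - <<'E'
from h import *
s=ctrl.get_state();go((0.552,-0.1915,.353))
snap("wrist","w4.png",(180,90,400,290),3.0)
M=R.from_rotvec(s["orientation"]).as_matrix()
print("tip nominal px",proj("wrist",np.array(s["eef_pos"])+M@[0,0,.098],s),"hole px",proj("wrist",(.552,-.1915,.205),s))
E
```

```text
time: 7.5
eef_pos: [0.5502, -0.1775, 0.3468]
orientation: [-1.708, -2.634, 0.001]
contact_force: [-0.5, 0.6, -0.6]
grip_width: 0.0198
finger_force: 35.0
time: 8.0
eef_pos: [0.5508, -0.1901, 0.3488]
orientation: [1.705, 2.639, 0.0]
contact_force: [-0.1, -0.8, -1.3]
grip_width: 0.0201
finger_force: 35.0
tool delta mm [-1.8  0.5 -4.2] toolx yaw 114.26530176147554 pos [ 0.55082286 -0.19007891  0.3487828 ] F [-0.08990833 -0.83568541 -1.30255137] t 8.0 z [ 2.91296795e-04  1.24566720e-04 -9.99999950e-01]
tip nominal px [281.51762302 208.4343152 ] hole px [282.08939393 196.49380952]
```

View pics/w4.png

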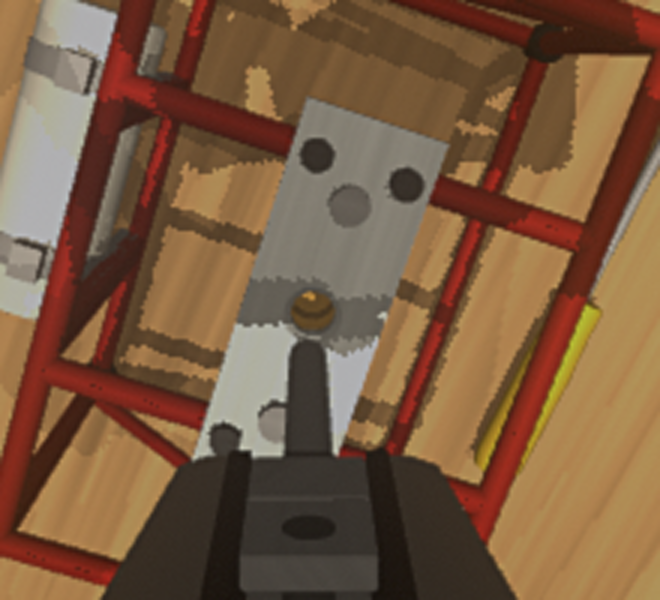

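Hole mouth is at full-image px (284.3,193.7). The rod's rounded end reaches row 203.3 at column 282.3.

```bash
cat >> h.py <<'E'
def align(hole,tip_edge,zt=None):
    "tool-frame xy from the rod's ball centre to the hole (mm), px inputs; tip_edge = upper extreme of the ball"
    S=[ctrl.get_state()]; s=dict(S[0]); M=R.from_rotvec(s["orientation"]).as_matrix()
    m=camera_model("wrist"); T=np.array(m["T_tool_cam"]); F=f(m)
    def pt(u,v,ztool):
        d=T[:3,:3]@np.array([(u-m["cx"])/F,(v-m["cy"])/F,1]); return T[:3,3]+d*(ztool-T[2,3])/d[2]
    z=(zt if zt else s["eef_pos"][2])
    q=pt(*tip_edge,.093); dist=np.linalg.norm(q-T[:3,3]); b=pt(tip_edge[0],tip_edge[1]+F*.005/dist,.093)
    h=pt(*hole,z-.205)
    print("ball tool xy",b[:2]*1000,"hole tool xy",h[:2]*1000,"move",(h-b)[:2]*1000,"tip above plate mm",(z-.098-.205)*1000)
E
python3 - <<'E'
from h import *
align((284.3,193.7),(282.3,203.3))
E
```

```text
ball tool xy [0.43512732 0.62608126] hole tool xy [0.89165936 2.49468049] move [0.45653204 1.86859923] tip above plate mm 45.79723339112671
```

```bash
python3 -m pendant '[[[10,0.5,2,12,0],[10,0,0,12,0],[10,0,0,10,0],[10,0,0,0,0],[10,0,0,0,0]]]' && python3 - <<'E'
from h import *
snap("wrist","w5.png",(220,130,350,240),5)
go((0.552,-0.1915,.303))
E
```

```text
time: 8.68
eef_pos: [0.5523, -0.1902, 0.3149]
orientation: [1.707, 2.637, 0.0]
contact_force: [-0.2, -0.3, -0.2]
grip_width: 0.02
finger_force: 35.0
tool delta mm [-1.  -0.9 12.2] toolx yaw 114.16228424482081 pos [ 0.55238881 -0.19024351  0.3151512 ] F [ 1.03409692  0.31913139 -0.90447721] t 8.725 z [ 8.30963757e-04 -4.80299943e-04 -9.99999539e-01]
```

View pics/w5.png

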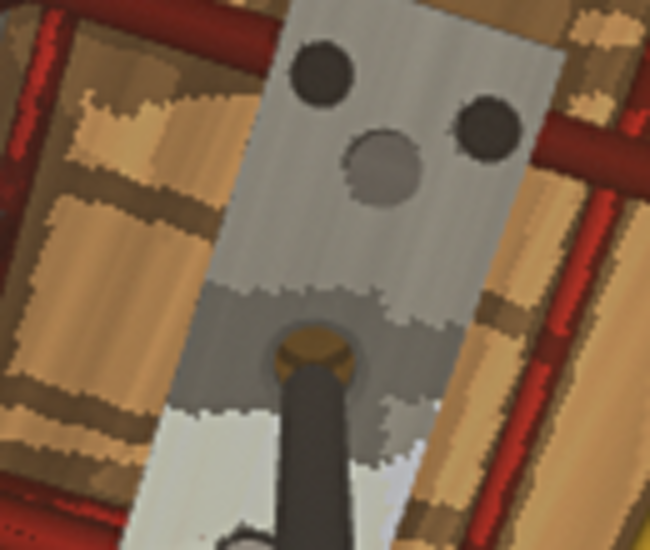

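Hole centre is at px (283.1,202.7). The rod's rounded end reaches row 202.4 at column 282.7 and nearly overlaps it.

```bash
python3 - <<'E'
from h import *
align((283.1,202.7),(282.7,202.4))
align((283.1,202.7),(282.7,202.4),.3135)
E
```

```text
ball tool xy [1.1709785  0.93846691] hole tool xy [1.44321731 1.295496  ] move [0.27223881 0.35702909] tip above plate mm 12.15120182118995
ball tool xy [1.1709785  0.93846691] hole tool xy [1.89505246 1.29110671] move [0.72407396 0.3526398 ] tip above plate mm 10.500000000000009
```

```bash
python3 -m pendant '[[[10,0.5,0.4,4,0],[10,0,0,4,0],[10,0,0,4,0],[10,0,0,3,0],[10,0,0,3,0],[10,0,0,0,0]]]' && python3 - <<'E'
from h import *
go((0.552,-0.1915,.303))
E
```

```text
time: 9.48
eef_pos: [0.5522, -0.1894, 0.2963]
orientation: [-1.707, -2.637, 0.0]
contact_force: [-0.3, -0.0, -2.2]
grip_width: 0.0196
finger_force: 35.0
tool delta mm [-1.8 -1.1 -6.7] toolx yaw 114.16481271084515 pos [ 0.55221921 -0.18940528  0.29626727] F [-0.26649972 -0.00684785 -2.15926734] t 9.475 z [-4.99756731e-04  2.79675982e-04 -9.99999836e-01]
```

No contact force with the tip about 7 mm below the plate's top, so it is in the hole. I'll continue down.

```bash
python3 -m pendant '[[[10,0,0,4,0],[10,0,0,4,0],[10,0,0,4,0],[10,0,0,3,0],[10,0,0,0,0]]]' && python3 -m pendant '[[[10,0,0,3,0],[10,0,0,3,0],[10,0,0,2,0],[10,0,0,0,0]]]' && python3 -m pendant '[[[10,0,0,2,0],[10,0,0,2,0],[10,0,0,2,0],[10,0,0,0,0],[10,0,0,0,0]]]'
```

```text
time: 10.1
eef_pos: [0.5522, -0.1894, 0.2812]
orientation: [-1.707, -2.637, 0.0]
contact_force: [0.0, -0.0, -1.1]
grip_width: 0.0198
finger_force: 35.0
time: 10.6
eef_pos: [0.5522, -0.1894, 0.2733]
orientation: [-1.707, -2.637, 0.0]
contact_force: [-0.1, -0.0, -0.4]
grip_width: 0.0197
finger_force: 35.0
time: 11.22
eef_pos: [0.5523, -0.1894, 0.2676]
orientation: [-1.707, -2.637, -0.0]
contact_force: [0.3, -0.4, -1.0]
grip_width: 0.0198
finger_force: 35.0
```

```bash
python3 -m pendant '[[[10,0,0,1,0],[10,0,0,0,0],[10,0,0,0,0]]]' 55 && python3 -m pendant '[[[10,0,0,1,0],[10,0,0,0,0],[10,0,0,0,0]]]' && python3 -m pendant '[[[10,0,0,2,0],[10,0,0,0,0],[10,0,0,0,0]]]' && python3 -m pendant '[[[10,0,0,2,0],[10,0,0,0,0],[10,0,0,0,0]]]'
```

```text
time: 11.6
eef_pos: [0.5525, -0.1895, 0.2671]
orientation: [1.707, 2.637, -0.0]
contact_force: [-0.5, 1.6, 3.9]
grip_width: 0.0194
finger_force: 55.0
time: 11.98
eef_pos: [0.5525, -0.1895, 0.2657]
orientation: [1.707, 2.637, 0.0]
contact_force: [-1.6, -0.2, 4.3]
grip_width: 0.0195
finger_force: 55.0
time: 12.35
eef_pos: [0.5525, -0.1895, 0.2637]
orientation: [1.707, 2.637, 0.0]
contact_force: [-0.9, -0.0, 3.9]
grip_width: 0.0197
finger_force: 55.0
time: 12.72
eef_pos: [0.5524, -0.1895, 0.2617]
orientation: [1.707, 2.637, 0.0]
contact_force: [-0.8, 0.3, 4.6]
grip_width: 0.0197
finger_force: 55.0
```

```bash
python3 -m pendant '[[[10,0,0,2,0],[10,0,0,2,0],[10,0,0,2,0],[10,0,0,2,0],[10,0,0,2,0],[10,0,0,1,0],[10,0,0,0,0],[10,0,0,0,0]]]' && python3 -m pendant '[[[10,0,0,0,0],[10,0,0,0,0],[10,0,0,0,0],[10,0,0,0,0]]]' && python3 - <<'E'
from h import *
go((0.5525,-0.1895,.2507))
m=snap("scene","s2.png",(70,115,250,275),2.2)
w=cv2.resize(camera("wrist")[130:290,200:370,::-1],None,fx=2.2,fy=2.2,interpolation=3)
h=max(m.shape[0],w.shape[0]);o=np.zeros((h,m.shape[1]+w.shape[1],3),np.uint8);o[:m.shape[0],:m.shape[1]]=m;o[:w.shape[0],m.shape[1]:]=w
cv2.imwrite("pics/e.png",o);print(o.shape)
E
```

```text
time: 13.72
eef_pos: [0.5525, -0.1896, 0.2519]
orientation: [1.706, 2.636, -0.0]
contact_force: [-2.5, 2.0, 9.7]
grip_width: 0.02
finger_force: 55.0
time: 14.22
eef_pos: [0.5525, -0.1896, 0.2519]
orientation: [1.706, 2.636, -0.0]
contact_force: [-2.1, 1.5, 8.8]
grip_width: 0.02
finger_force: 55.0
tool delta mm [ 0.1 -0.   1.2] toolx yaw 114.17132317454748 pos [ 0.55254451 -0.18958784  0.25187527] F [-2.06355179  1.54834     8.79212181] t 14.225 z [ 9.18475603e-04 -6.74764803e-04 -9.99999351e-01]
(352, 770, 3)
```

View pics/e.png

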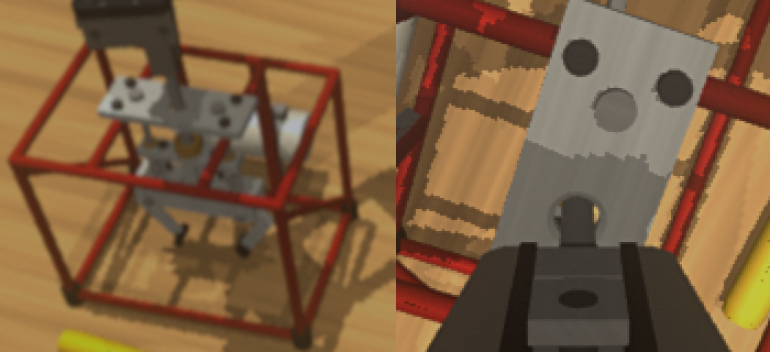

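The rod is through the hole into the cup, and the jaws are open, with tips at crop (181,238) and (243,245). I'll check the opening from the pixels.

```bash
python3 - <<'E'
from h import *
a=(70+181/2.2,115+238/2.2);b=(70+243/2.2,115+245/2.2)
# jaw plane: vertical plane x~ through axis along stand y
n=np.array([1,-.085,0.]); n/=np.linalg.norm(n); P=np.array([.5525,-.1905,0])
q=[]
for u in(a,b):
    c,d=ray("scene",*u); q.append(c+d*(n@(P-c))/(n@d))
print(q,np.linalg.norm(q[0]-q[1]))
im=cv2.imread("pics/raw_s2.png")[195:240,130:210];cv2.imwrite("pics/j.png",cv2.resize(im,None,fx=9,fy=9,interpolation=3))
E
```

```text
[array([ 0.54935733, -0.22747264,  0.01012655]), array([ 0.55561501, -0.15385287,  0.03620004])] 0.07835085601212845
```

View pics/j.png

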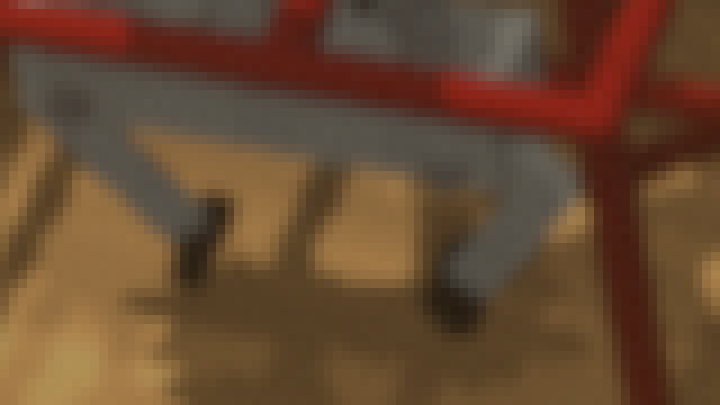

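```bash
python3 - <<'E'
from h import *
n=np.array([.996,.087,0.]); P=np.array([.5525,-.1905,0])
for A,B in(((210,250),(432,290)),((200,280),(440,325)),((228,215),(430,265))):
    q=[]
    for u in(A,B):
        c,d=ray("scene",130+u[0]/9,195+u[1]/9); q.append(c+d*(n@(P-c))/(n@d))
    print(q,np.linalg.norm(q[0]-q[1]))
E
```

```text
[array([ 0.55504905, -0.21968219,  0.02116028]), array([ 0.55020478, -0.16422374,  0.02282092])] 0.05569438116085068
[array([ 0.55548831, -0.22471097,  0.00844763]), array([ 0.55020838, -0.16426488,  0.00969659])] 0.06068910364471072
[array([ 0.55440225, -0.21227747,  0.03615972]), array([ 0.55011907, -0.16324247,  0.03232609])] 0.04937077611279044
```

Image estimate is about 56 mm, and the depth of 15.1 mm also gives about 56 mm. I'll go 1 mm deeper and let it settle.

```bash
python3 -m pendant '[[[10,0,0,1,0],[10,0,0,0,0],[10,0,0,0,0],[10,0,0,0,0],[10,0,0,0,0],[10,0,0,0,0],[10,0,0,0,0],[10,0,0,0,0]]]' && python3 -m pendant '[[[10,0,0,0,0],[10,0,0,0,0],[10,0,0,0,0],[10,0,0,0,0]]]'
```

```text
time: 15.32
eef_pos: [0.5526, -0.1896, 0.251]
orientation: [1.706, 2.636, -0.0]
contact_force: [-1.1, 1.2, 9.6]
grip_width: 0.0198
finger_force: 55.0
time: 15.82
eef_pos: [0.5526, -0.1896, 0.251]
orientation: [1.706, 2.636, -0.0]
contact_force: [-2.2, 1.2, 10.2]
grip_width: 0.0197
finger_force: 55.0
```

Steady: depth is about 16 mm, and 10.2 N plus the rod's weight of about 1.1 N makes 11 N, as expected. Handing in.

```bash
python3 -c "
from bench import job
print(job.hand_in())"
```

```text
the job is handed in; nothing more can be done
None
```

The job is handed in with the smaller rod still in the gripper, through the guide plate into the cup and holding the crosshead about 16 mm down, which puts the jaw tips about 59 mm apart (from depth and force; the last camera check, 1 mm higher, read about 56 mm).

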